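# Fetch the desoldering pump from the bench drawer

## Task

Set out the desoldering pump for a rework job: pull open the top drawer of the bench drawer unit, lift the pump out and lay it gently in both forks of the sloping tool rest, nozzle at the low end, then let go of it and push the drawer fully home. Leave the screwdriver lying in the drawer, keep the bottom drawer shut, and do not knock the solder reel, the flux bottle or the rest of the bench about.

Things in the scene. Friction and masses are not known exactly. Their poses are not given: they have to be found in the camera images.
- top_drawer (a joint): Opening of the top drawer in m: 0 fully home, 0.17 fully open (end stop). Slides out towards the robot with about 3 N of friction and stays where it is left. The unit: grey steel, 320 wide, 335 deep, 150 mm high, front towards the robot, two drawers. Crosswise tools lie in two identical black saddles, one behind the other; open it at least 0.14 to work over the rear one.
- bottom_drawer (a joint): Opening of the bottom drawer in m, 0 shut; same steel front and bar handle, directly under the top one (its bar is 69 mm below). Not to be used.
- top_handle (a point): Middle of the top drawer's handle: level steel bar 11 mm thick, 128 long, its axis 35 mm in front of the front panel, 113 above the bench, 30 below the panel's top edge, 37 below the unit's top; stems to the panel 54 mm either side of the middle; free from above. Axes: x straight into the unit (the drawer opens along -x), y along the bar, z up.
- first_saddle (a point): In the top drawer, axis of a tool lying in the frontmost saddle, mid-width (moves with the drawer): 86 mm behind the handle bar, 39 behind the inside of the front panel, 33 above the drawer's floor. The other saddle is 60 mm farther back. Saddle ribs touch the tools 33 to 47 mm either side of the middle; between them the fingers have room down to the floor.
- pump_center (a point): Middle of the desoldering pump's barrel, on its axis: bright aluminium tube 22 mm thick, 110 long, with a black tapered nozzle (tip at 100 mm) and at the other end, the tail, a black end cap 28 mm across (at 55 to 70 mm), thin plunger rod and thumb button. About 100 g, balanced here. x axis: nozzle to tail. Starts level across either saddle, tail to the robot's left, 119 mm above the bench.
- pump_tail (a point): End of the thumb button, the tail end of the pump, 98 mm from its middle on its axis.
- pump: The pump itself; origin 11 mm below the middle of the barrel, on its underside.
- cradle: Two V forks of the fixed tool rest. Origin: where the barrel's middle lies when seated, 90 mm above the bench. x axis: up the pump's slope, 30 degrees above level, to where the tail belongs (raised fork, roughly to the robot's left); z: square to it, up out of the forks; y: level. Forks at x = -44 and +44 mm, 8 thick, V 90 degrees, mouth 46 wide, 8 mm above the pump's axis. Friction holds the pump.
- rest: The tool rest: dark base plate 150 x 85 x 12 mm fixed to the bench, with two steel posts under the forks and nothing else between them; origin at the centre of its underside, 90 mm below the seated pump's middle.
- driver_center (a point): Middle of the grip of a screwdriver in the other saddle of the top drawer: black fluted grip 21 mm thick, 108 mm long, thin steel shaft.
- reel: Solder reel standing on the bench on the right, 62 mm across, 54 mm high, white flanges, copper-coloured wire; origin at the centre of its underside. Not to be moved.
- flux_bottle: White flux bottle on the bench on the left, 42 mm across, 115 mm high, black cap; origin at the centre of its underside. Not to be moved.
- board: Circuit board in a low holder fixed to the bench, 130 x 176 mm, 23 mm high, in front of the robot; origin at the centre of its underside.

How it is judged:
By the outcome, as a careful person would: the job done as asked, in the order asked, and still so for the second after the job is handed in, with the robot touching nothing.
It also fails if it takes over 58 s, if anything falls off the work surface, if the arm or the gripper's body presses on something with over 40 N, if the wrist force passes 120 N, or if a joint passes its speed limit or range.

## Robot

A 6-joint arm with a two-finger parallel gripper is mounted at the origin on the work surface. World frame = base frame: x ahead of the robot, y to its left, z up, the work surface at z = 0. Lengths are in mm, angles in rad, forces in N, time in s.
With the tool pointing down it reaches from about 325 to 875 mm from the base axis. Payload 4.4 kg.
Tool frame: the origin (TCP) lies on the centre line of the jaws, within the pads' length; the fingertips stand ahead of it and the grasp point (between the pads) lies 6 mm ahead of it (ctrl.tcp_to_tips is the z of the fingertips in the tool frame, in mm); z points along the fingers, y is the line along which they close (so a half turn about z gives the same grasp; the last joint's range is limited). The gripper opens to 85 mm and grips with 20 to 120 N. Pads are 22 mm wide; open, the fingers measure 114 mm over their backs; the gripper's body (76 mm by 85 mm) begins 54 mm behind the grasp point. The pads swing forward as they close: fully open they stand 13 mm farther back than shut.
Start: joints at [1.119, 0.207, 1.542, -0, 1.393, -0.15], TCP at [170.373, 549.182, 256.282] pointing down, gripper open.
Joint ranges: [-2.73, 2.73], [-0.86, 2.22], [0.23, 2.46], [-1.11, 4.25], [0.08, 2.63], [-2.82, 2.82]. Speed limits (rad/s): [2.79, 2.79, 3.14, 3.14, 3.14, 3.14].

## Interface

Orientations are given as a 3x3 rotation matrix whose columns are the frame's x, y, z axes.
In Python, from plant import ctrl, sensors, optics gives the robot as it stands. Calls block until the motion is done:
- ctrl.move_ptp(position, orientation): joint-space move of the TCP to a pose.
- ctrl.move_l(position, rot=None, vel=150, threshold=None): straight line of the TCP; rot=None keeps the orientation; vel is the mean speed in mm/s. With threshold (N) it stops when the force on the tool has changed by that much, and returns True; else False.
- ctrl.set_joints(angles): joint-space move.
- ctrl.gripper_to(opening, force=None): finger opening in mm; force is the grip in N (None keeps the last); returns when the fingers have stopped.
- ctrl.hold(seconds).
- ctrl.solve_ik(position, orientation): joint angles nearest the present ones, or None.
- sensors.read_state(): the state.
- optics.grab_frame(name): name is "scene" or "top"; returns (picture, depth): 480x640x3 uint8, red, green, blue; 480x640 float32, mm along the optical axis (not along the pixel's ray), 0 where there is no reading.
- optics.camera_params(name): a dict with "mtx" (3x3 intrinsics, pixels), "R" (3x3) and "t" (3): a world point X has camera coordinates R X + t. Camera axes: x right, y down, z forward; pixel columns grow to the right and rows downward; lengths in mm; the calibration is good to about 2 mm. A picture is of the moment at which its call begins. camera_params takes no time and is no camera call.
A pose or a line that the arm cannot do raises ctrl.MotionError and nothing moves.
- ctrl.finish_job(): hands the job in; it is judged then, once.
The state is a dict: "t": time; "q": joint angles; "qvel": joint speeds; "tau": joint torques, N m; "eef_pos": TCP position; "eef_rot": TCP orientation; "force": force on the tool from outside, world axes, zero at the start; "wrist_torque": the same for the moment, N m; "grip_width": finger opening in mm; "grasp_force": force on a finger pad.
Only numpy, scipy, OpenCV 4.12 (cv2) and the standard library are available. Lean on these libraries where they do the work, as an engineer would, in place of code of your own. Each camera call takes 0.05 s, during which the arm holds its last target. There are 200 camera calls.

## Working session

There is one attempt and no reset: what is moved stays moved. The work goes in short steps, each a Python script; the robot and the scene stay as the last script left them, time stands still between calls to the robot, and variables do not carry over. Pictures are saved under pics/ and viewed, at most 10 in all, crops included, and the job is handed in when it is done.

```bash
ls; mkdir -p pics; python3 - <<'E'
from plant import ctrl,sensors,optics
import cv2,numpy as np
for n in("scene","top"):
    p,d=optics.grab_frame(n); cv2.imwrite(f"pics/{n}0.png",p[:,:,::-1]); np.save(f"{n}_d.npy",d)
    c=optics.camera_params(n); R,t=np.array(c["R"]),np.array(c["t"]); print(n,-R.T@t,c["mtx"][0],R[2],(d==0).mean())
print(ctrl.tcp_to_tips,sensors.read_state()["t"],sensors.read_state()["eef_rot"])
E
```

```text
pics
scene [1158.26390561 -484.79774974 1408.52561484] [618.41944706   0.         313.20683328] [-0.40250539  0.32678941 -0.85510122] 0.004303385416666666
top [ 457.08678485   -1.71812944 1593.88813001] [563.81057833   0.         326.1520071 ] [ 0.06321914  0.00463829 -0.99798889] 0.003994140625
25.0 0.1 [[-9.55086536e-01  2.96325532e-01 -9.42563906e-04]
 [ 2.96326859e-01  9.55084572e-01 -1.96286204e-03]
 [ 3.18582109e-04 -2.15401010e-03 -9.99997629e-01]]
```

View pics/scene0.png

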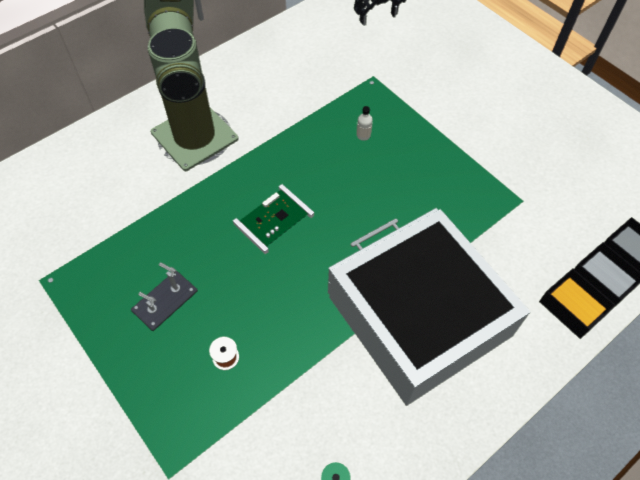

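View pics/top0.png

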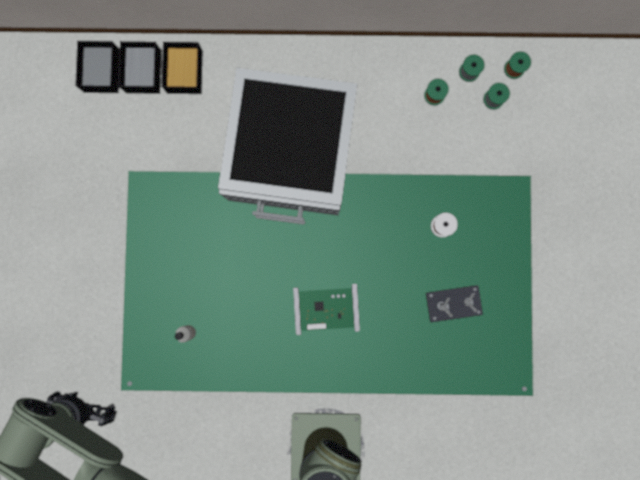

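The top view shows the unit at about (285,145), its handle bar at about (254..303, 218), the rest at (455,304), the reel at (445,225), the bottle at (184,333) and the board at (327,310). In the scene view the rest is at (163,298) and the handle at (375,235).

```bash
cat > h.py <<'E'
from plant import ctrl,sensors,optics
import cv2,numpy as np
def cam(n):
    c=optics.camera_params(n); return np.array(c["mtx"]),np.array(c["R"]),np.array(c["t"])
def ray(n,uv,z):
    "pixels -> world points on the plane at height z"
    K,R,t=cam(n); uv=np.atleast_2d(uv).astype(float); C=-R.T@t
    d=np.c_[uv,np.ones(len(uv))]@np.linalg.inv(K).T@R
    return C+d*((z-C[2])/d[:,2])[:,None]
def cloud(n,D):
    K,R,t=cam(n); v,u=np.mgrid[:480,:640]
    P=np.stack([(u-K[0,2])/K[0,0]*D,(v-K[1,2])/K[1,1]*D,D],-1)
    return (P-t)@R
def rect(m,n,z):
    "min-area rectangle in world of the largest blob of mask m"
    k,l,s,c=cv2.connectedComponentsWithStats(m.astype(np.uint8)); i=1+np.argmax(s[1:,4])
    cn=max(cv2.findContours((l==i).astype(np.uint8),0,2)[0],key=cv2.contourArea)[:,0]
    r=cv2.minAreaRect(ray(n,cn,z)[:,:2].astype(np.float32)); return r,s[i]
E
python3 - <<'E'
from h import *
for n in("top","scene"):
    p=cv2.imread(f"pics/{n}0.png"); D=np.load(n+"_d.npy"); W=cloud(n,D)
    hsv=cv2.cvtColor(p,cv2.COLOR_BGR2HSV); V=hsv[...,2]
    x,y,z=np.moveaxis(W,-1,0)
    roi=np.zeros((480,640),bool)
    if n=="top": roi[60:230,210:365]=1
    else: roi[190:410,320:535]=1
    print(n,"mat",rect(roi&(V<60)&(z>125)&(D>0),n,150))
    print("unit top",rect(roi&(z>138)&(z<165)&(D>0),n,150), np.median(z[roi&(z>130)]))
    h=np.zeros((480,640),bool)
    if n=="top": h[205:228,245:310]=1
    else: h[215:252,345:402]=1
    h&=(D>0)&(z>60)&(hsv[...,1]<70)
    print("handle",rect(h,n,118), h.sum(), np.percentile(z[h],[5,50,95]) if h.any() else 0)
    r=np.zeros((480,640),bool)
    if n=="top": r[280:328,420:490]=1
    else: r[255:332,125:205]=1
    g=r&((hsv[...,1]<90))
    print("plate",rect(g,n,12))
    f=r&(z>45)&(D>0); k,l,s,c=cv2.connectedComponentsWithStats(f.astype(np.uint8))
    for i in range(1,k):
        if s[i,4]>3: w=W[l==i]; print(" fork",c[i],s[i,4],w.mean(0).round(),w[:,2].max().round(),w[:,2].min().round())
a=cv2.imread("pics/top0.png"); b=cv2.imread("pics/scene0.png")
A=cv2.resize(a[190:230,230:320],(800,356),interpolation=2)[:300]; B=cv2.resize(b[250:335,120:205],(300,300),interpolation=2); C=cv2.resize(a[275:330,415:495],(436,300),interpolation=2)
cv2.imwrite("pics/crops.png",np.vstack([A,np.pad(np.hstack([B,C]),((0,0),(0,64),(0,0)))]))
E
```

```text
top mat (((838.1511840820312, 108.69305419921875), (262.2763366699219, 263.04925537109375), 82.91812896728516), array([ 231,   80,  114,  112, 9998], dtype=int32))
unit top (((831.35546875, 108.32267761230469), (319.7912902832031, 336.90948486328125), 82.90989685058594), array([  219,    67,   139,   143, 15563], dtype=int32)) 151.46319078992647
handle (((638.3301391601562, 125.17317199707031), (42.38020706176758, 147.5540008544922), 0.6529607772827148), array([253, 205,  57,  17, 338], dtype=int32)) 339 [ 70.577947   116.60336849 123.91789189]
plate (((403.4725646972656, -352.526611328125), (84.93917846679688, 151.18814086914062), 9.064258575439453), array([ 426,  285,   57,   38, 1640], dtype=int32))
 fork [470.7816092  302.25287356] 87 [ 408. -388.   61.] 78.0 45.0
 fork [446.08695652 306.88043478] 92 [ 397. -312.  103.] 120.0 47.0
scene mat (((840.009033203125, 109.26913452148438), (266.561279296875, 266.8212585449219), 82.96820068359375), array([  348,   222,   165,   147, 12525], dtype=int32))
unit top (((837.8600463867188, 106.4197006225586), (325.57000732421875, 333.7441711425781), 82.91645812988281), array([  329,   208,   202,   180, 18998], dtype=int32)) 151.56699551782228
handle (((671.43359375, 127.53638458251953), (136.80345153808594, 83.39495086669922), 82.94261932373047), array([351, 219,  51,  33, 808], dtype=int32)) 808 [113.8020047  145.59563331 154.25647453]
plate (((386.57122802734375, -357.8734130859375), (130.1397705078125, 148.04420471191406), 9.036709785461426), array([ 131,  263,   66,   67, 1944], dtype=int32))
 fork [169.48611111 272.6875    ] 144 [ 400. -314.   92.] 122.0 45.0
 fork [148.42156863 299.17647059] 102 [ 411. -388.   60.] 75.0 46.0
```

View pics/crops.png

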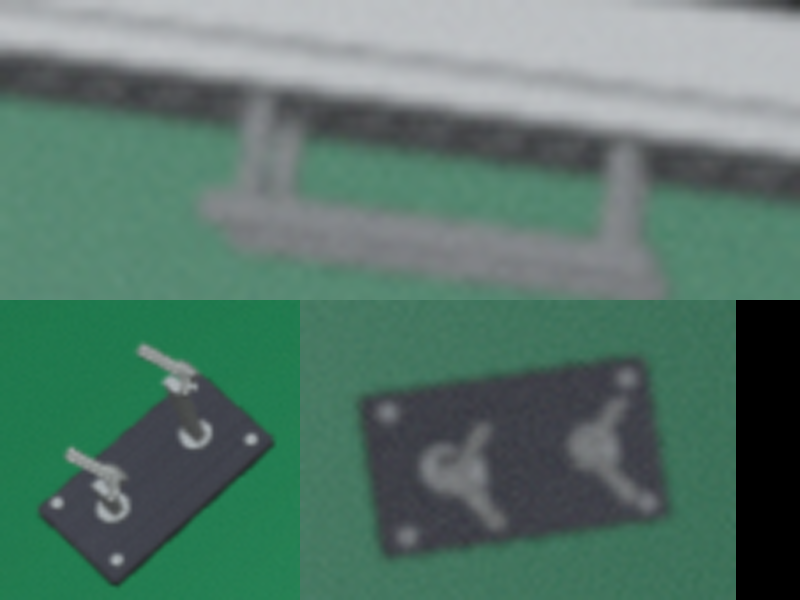

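```bash
cat >> h.py <<'E'
yaw=np.radians(-7.09); ux=np.array([np.cos(yaw),np.sin(yaw),0]); uy=np.array([-ux[1],ux[0],0]); Z=np.array([0,0,1.])
def Rdown(s=1): return np.c_[s*uy,s*ux,-Z]     # fingers close along ux
ca=np.radians(9.05); ch=np.array([-np.sin(ca),np.cos(ca),0])
cx=ch*np.cos(np.pi/6)+Z*.5; cz=Z*np.cos(np.pi/6)-ch*.5; cy=np.cross(cz,cx)
O=np.array([403.5,-352.5,90.]); Rc=np.c_[cx,-cy,-cz]
E
python3 - <<'E'
from h import *
for n in("top","scene"):
    D=np.load(n+"_d.npy"); W=cloud(n,D)
    c=np.array([838,108.5,0]); a=(W-c)@ux; b=(W-c)@uy; z=W[...,2]
    m=(D>0)&(z>105)&(z<128)&(a<-190)&(a>-225)&(abs(b)<100)
    k,l,s,_=cv2.connectedComponentsWithStats(m.astype(np.uint8)); m=l==1+np.argmax(s[1:,4])
    v,u=np.nonzero(m); P=ray(n,np.c_[u,v],117)
    A=(P-c)@ux;B=(P-c)@uy; print(n,m.sum(),"a",np.percentile(A,[2,50,98]),"b",B.min(),B.max(),z[m].mean(), np.polyfit(B,A,1))
H=np.array([637,133.5,113])
for s in(1,-1):
    for nm,p,R in(("H",H,Rdown(s)),("Hopen",H-160*ux,Rdown(s)),("Hup",H+[0,0,120],Rdown(s)),("cr",O,Rc if s>0 else Rc*[-1,-1,1]),("crup",O+90*cz,Rc if s>0 else Rc*[-1,-1,1])):
        q=ctrl.solve_ik(p-6*R[:,2],R); print(s,nm,None if q is None else np.round(q,2))
E
```

```text
top 243 a [-213.49676864 -207.48483873 -192.11016837] b -70.31896193299582 65.8661700929644 117.52640118419548 [ 1.03437079e-03 -2.06759700e+02]
scene 255 a [-209.59066811 -203.34032632 -191.81964837] b -69.7190898342115 67.19072331334394 116.89244281151666 [-3.72248975e-03 -2.03010274e+02]
1 H [ 0.07  0.5   1.46 -0.    1.19  0.2 ]
1 Hopen [ 0.14  0.22  1.84 -0.    1.08  0.26]
1 Hup [ 0.07  0.38  1.36 -0.    1.4   0.2 ]
1 cr [-0.99  0.59  1.47  0.2   1.58 -1.2 ]
1 crup [-1.02  0.56  1.32  0.2   1.75 -1.19]
-1 H None
-1 Hopen None
-1 Hup None
-1 cr [-0.99  0.59  1.47  0.2   1.58  1.94]
-1 crup [-1.02  0.56  1.32  0.2   1.75  1.95]
```

```bash
cat >> h.py <<'E'
C=np.array([838,108.5,0]); H=C-204*ux-1.5*uy+113*Z
def st(tag=""):
    s=sensors.read_state(); print(tag,"t",round(s["t"],2),"p",np.round(s["eef_pos"],1),"F",np.round(s["force"],1),"w",round(s["grip_width"],1),"gf",np.round(s["grasp_force"],1)); return s
E
python3 - <<'E'
from h import *
R=Rdown(); T=H+6*Z
ctrl.gripper_to(32,30)
ctrl.move_ptp(T+90*Z,R)
print(ctrl.move_l(T,R,vel=120,threshold=8)); st("down")
ctrl.gripper_to(0,30); st("grip")
p=np.array(sensors.read_state()["eef_pos"])
print(ctrl.move_l(p-160*ux,R,vel=90)); st("open")
ctrl.gripper_to(32); st("rel")
ctrl.move_l(p-160*ux+110*Z,R,vel=200)
ctrl.move_ptp(np.array([450,-150,300]),R)
st()
for n in("scene","top"):
    im,d=optics.grab_frame(n); cv2.imwrite(f"pics/{n}1.png",im[:,:,::-1]); np.save(f"{n}_d1.npy",d)
a=cv2.imread("pics/top1.png"); b=cv2.imread("pics/scene1.png")
cv2.imwrite("pics/c1.png",np.vstack([cv2.resize(a[170:250,200:360],(600,300),interpolation=2),cv2.resize(b[170:290,260:500],(600,300),interpolation=2)]))
E
```

```text
True
down t 3.54 p [634.2 132.4 129.1] F [-1.9 -0.5  5.8] w 31.9 gf 1.7
grip t 3.87 p [631.1 132.8 128. ] F [-6.   0.3  7.5] w 9.6 gf 29.4
False
open t 5.83 p [472.2 152.4 128. ] F [ 0.7 -0.1  1.6] w 9.6 gf 29.5
rel t 6.17 p [472.1 152.6 127.8] F [-0.2 -0.3 -0.2] w 31.7 gf 0.0
 t 8.05 p [ 449.8 -149.1  299. ] F [-0.5 -0.3 -0.3] w 32.0 gf 0.0
```

View pics/c1.png

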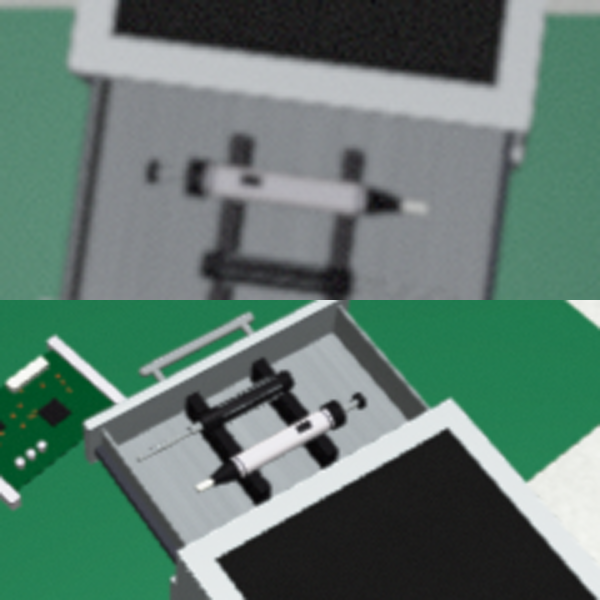

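The crop shows the drawer open, with the pump in the rear saddle (barrel at about (255..297, 220) in the top view) and tail to the left. The screwdriver is in the front saddle. Next I measure the barrel.

```bash
python3 - <<'E'
from h import *
pred=np.array([472.1,152.5,113])+146*ux; pred[2]=119; print("pred",pred)
for n in("top","scene"):
    p=cv2.imread(f"pics/{n}1.png"); D=np.load(n+"_d1.npy"); W=cloud(n,D); d=W-pred; a=d@ux; b=d@uy
    hsv=cv2.cvtColor(p,cv2.COLOR_BGR2HSV)
    box=(abs(a)<24)&(abs(b)<90)&(W[...,2]>106)&(W[...,2]<140)
    m=box&(hsv[...,2]>110)&(hsv[...,1]<60)
    m=cv2.morphologyEx(m.astype(np.uint8),cv2.MORPH_OPEN,np.ones((3,3)))
    r,s=rect(m,n,121); print(n,r,s); c=np.array([*r[0],119])-pred; print(" offset",c@ux,c@uy)
    dk=box&(hsv[...,2]<80)
    for q in np.round(np.percentile(b[dk&(b>30)],[5,50,95]),0),np.round(np.percentile(b[dk&(b<-30)],[5,50,95]),0): print(" dark b",q)
E
```

```text
pred [616.98361031 134.47947108 119.        ]
top ((619.7282104492188, 138.98126220703125), (110.43287658691406, 22.137014389038086), 83.04045867919922) [255 214  42  13 329]
 offset 2.16796520107024 4.806129433162647
 dark b [34. 44. 70.]
 dark b [-71. -56. -36.]
scene ((623.1102294921875, 141.6024169921875), (113.40673065185547, 24.898454666137695), 82.58613586425781) [354 214  39  25 337]
 offset 5.20059899209191 7.824678340221187
 dark b [34. 46. 70.]
 dark b [-74. -55. -35.]
```

```bash
cat >> h.py <<'E'
PC=np.array([620.4,139.6,119.]); 
E
python3 - <<'E'
from h import *
R=Rdown(); T=PC+6*Z
ctrl.gripper_to(40,30)
ctrl.move_ptp(T+100*Z,R)
print(ctrl.move_l(T+20*Z,R,vel=150),ctrl.move_l(T,R,vel=50,threshold=6)); s=st("down")
ctrl.gripper_to(0,30); s=st("grip"); p=np.array(s["eef_pos"]); Rg=np.array(s["eef_rot"])
d=Rg.T@(PC-p); print("pump in tool",d); np.save("d.npy",d)
ctrl.move_l(p+[0,0,20],R,vel=50); st("lift"); ctrl.move_l(p+[0,0,130],R,vel=150); st("lifted")
off=Rc@np.array([d[0],0,6+np.clip(d[2]-6,-4,4)]); np.save("off.npy",off)
ctrl.move_ptp(O-off+70*cz,Rc); st("above")
for n in("scene","top"):
    im,dd=optics.grab_frame(n); cv2.imwrite(f"pics/{n}2.png",im[:,:,::-1]); np.save(f"{n}_d2.npy",dd)
a=cv2.imread("pics/top2.png"); b=cv2.imread("pics/scene2.png")
cv2.imwrite("pics/c2.png",np.vstack([cv2.resize(a[260:340,400:560],(600,300),interpolation=2),cv2.resize(b[215:335,60:300],(600,300),interpolation=2)]))
E
```

```text
False False
down t 10.93 p [620.1 139.6 124.5] F [-0.5  0.2  0.3] w 40.0 gf 0.0
grip t 11.22 p [620.5 139.7 125.4] F [-1.4  0.4  1. ] w 21.2 gf 29.4
pump in tool [-0.11799982 -0.13221499  6.40004371]
lift t 11.78 p [620.8 139.7 145.9] F [ 0.1  0.4 -2.1] w 21.2 gf 29.4
lifted t 12.67 p [619.8 139.6 254. ] F [ 0.5 -0.8 -1.3] w 21.2 gf 29.4
above t 14.73 p [ 410.3 -389.4  156.4] F [-0.3  0.2  0.1] w 20.9 gf 29.4
```

View pics/c2.png

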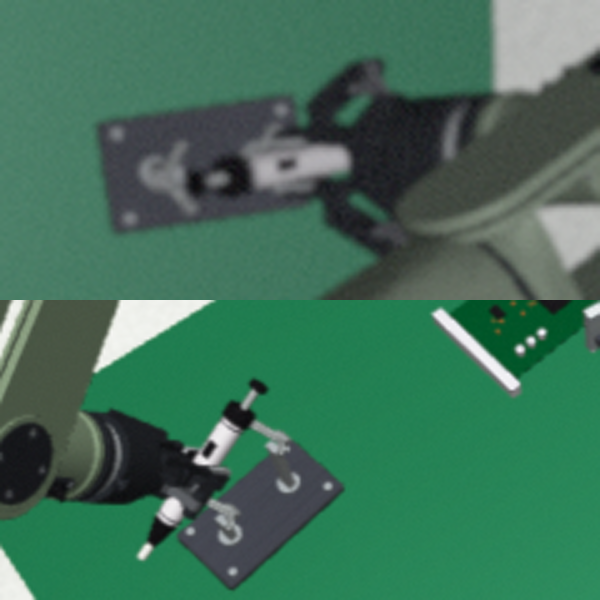

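The pump is held above the rest, with its tail at the raised fork. I check its slope from the depth before lowering.

```bash
python3 - <<'E'
from h import *
s=sensors.read_state(); R=np.array(s["eef_rot"]); p=np.array(s["eef_pos"])
print("rot err deg",np.degrees(np.arccos((np.trace(R.T@Rc)-1)/2)))
for n in("top","scene"):
    im=cv2.imread(f"pics/{n}2.png"); D=np.load(n+"_d2.npy"); W=cloud(n,D); L=(W-p)@R
    hsv=cv2.cvtColor(im,cv2.COLOR_BGR2HSV)
    base=(D>0)&(abs(L[...,0])<105)&(abs(L[...,1])<16)&(abs(L[...,2]-6)<45)
    for nm,m in(("bright",base&(hsv[...,2]>150)&(hsv[...,1]<50)),("tail",base&(L[...,0]>50)&(hsv[...,2]<90)&(hsv[...,1]<90))):
        if m.sum()<5: continue
        for lo,hi in((-105,-60),(-60,-30),(-30,30),(30,60),(60,105)):
            k=m&(L[...,0]>lo)&(L[...,0]<=hi)
            if k.sum()>5: print(n,nm,lo,k.sum(),np.median(L[k],0).round(1))
        print("  x range",np.percentile(L[m][:,0],[2,98]).round(1))
E
```

```text
rot err deg 0.11104528152071212
top bright -30 70 [-6.4 -1.7 -3.6]
top bright 30 33 [38.3  0.1 -3.9]
  x range [-30.8  45.4]
top tail 30 12 [57.9  6.6 -3.1]
top tail 60 114 [67.7  1.1  2.1]
  x range [56.7 97.5]
scene bright -105 20 [-94.5   4.9   2.5]
scene bright -60 67 [-46.9   6.1  -2.7]
scene bright -30 53 [14.7  9.3 -2.1]
scene bright 30 70 [40.   7.4 -2.3]
scene bright 60 12 [78.2  4.5  2.5]
  x range [-97.9  79.2]
scene tail 30 29 [57.8  8.2 -3.3]
scene tail 60 57 [66.9  7.5 -1.9]
  x range [53.4 94.9]
```

The pump lies parallel to the tool axis and centred in it, so I lower it.

```bash
python3 - <<'E'
from h import *
B=O-np.load("off.npy")
print(ctrl.move_l(B+12*cz,Rc,vel=120)); s0=st("near")
print(ctrl.move_l(B-4*cz,Rc,vel=12,threshold=4)); s=st("seat")
e=np.array(s["eef_pos"])-B; print("residual x,y,z cradle",e@cx,e@cy,e@cz, s["wrist_torque"])
for n in("scene","top"):
    im,dd=optics.grab_frame(n); cv2.imwrite(f"pics/{n}3.png",im[:,:,::-1])
a=cv2.imread("pics/top3.png"); b=cv2.imread("pics/scene3.png")
cv2.imwrite("pics/c3.png",np.vstack([cv2.resize(a[280:330,420:520],(600,300),interpolation=2),cv2.resize(b[245:335,90:270],(600,300),interpolation=2)]))
E
```

```text
False
near t 15.47 p [ 405.3 -361.8  106.4] F [-0.3 -0.2 -0.3] w 20.9 gf 29.4
True
seat t 16.38 p [ 403.8 -356.1   96.3] F [ 0.1 -1.1  4.3] w 21.0 gf 29.8
residual x,y,z cradle -0.04718932560129563 0.30644885155750806 0.8355125130347493 [-0.09843569  0.06041854 -0.03866953]
```

View pics/c3.png

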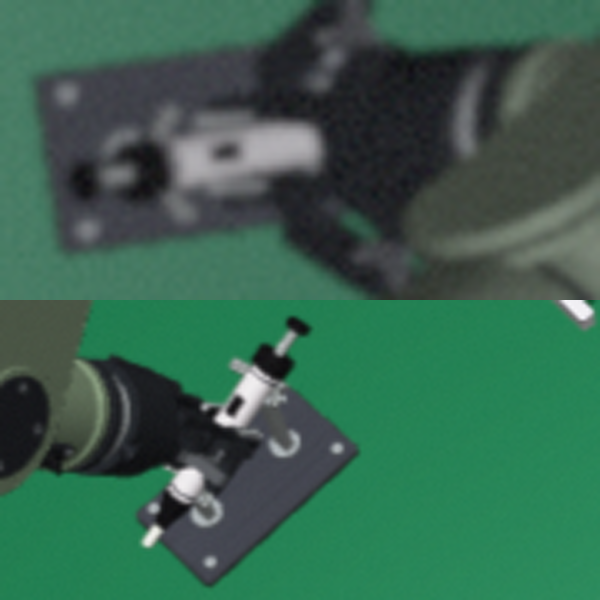

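Contact came 0.8 mm above the expected height, with the pump over both forks. I settle it a little further, release and back off.

```bash
python3 - <<'E'
from h import *
p=np.array(sensors.read_state()["eef_pos"])
print(ctrl.move_l(p-1.5*cz,Rc,vel=6,threshold=5)); st("press")
ctrl.gripper_to(24,20); ctrl.hold(.2); st("rel1"); ctrl.gripper_to(42); p=np.array(st("rel2")["eef_pos"])
ctrl.move_l(p+30*cz,Rc,vel=50); ctrl.move_l(p+110*cz,Rc,vel=200)
ctrl.move_ptp(np.array([430,-60,300]),Rdown()); st("away")
for n in("scene","top"):
    im,dd=optics.grab_frame(n); cv2.imwrite(f"pics/{n}4.png",im[:,:,::-1]); np.save(f"{n}_d4.npy",dd)
    W=cloud(n,dd); d=W-O; x,y,z=d@cx,d@cy,d@cz; hsv=cv2.cvtColor(im,cv2.COLOR_RGB2HSV)
    m=(abs(x)<110)&(abs(y)<25)&(abs(z)<25)&(hsv[...,2]>150)&(hsv[...,1]<50)
    for lo in(-60,-30,0,30):
        k=m&(x>lo)&(x<=lo+30); print(n,lo,k.sum(),np.median(y[k]).round(1),np.median(z[k]).round(1))
    h=(W-H)@ux; hb=(W-H)@uy; k=(dd>0)&(abs(W[...,2]-117)<8)&(h>-185)&(h<-150)&(abs(hb)<60); print("bar a",np.median(h[k]),k.sum())
a=cv2.imread("pics/top4.png"); b=cv2.imread("pics/scene4.png")
cv2.imwrite("pics/c4.png",np.vstack([cv2.resize(a[170:340,160:500],(600,300),interpolation=2),cv2.resize(b[245:335,90:270],(600,300),interpolation=2)]))
E
```

```text
False
press t 16.73 p [ 403.7 -356.    96.3] F [-1.1 -2.1  6.2] w 21.0 gf 30.1
rel1 t 17.14 p [ 403.5 -354.9   94.5] F [0.4 0.1 0.9] w 24.0 gf 0.0
rel2 t 17.46 p [ 403.6 -355.3   95. ] F [-0.4 -0.1  0.4] w 42.4 gf 0.0
away t 20.12 p [429.9 -60.4 299.3] F [-0.4 -0.5  0.4] w 42.0 gf 0.0
scene -60 98 -5.1 8.9
scene -30 99 -6.7 9.6
scene 0 73 -9.6 8.8
scene 30 79 -5.2 9.6
bar a -157.52941192104026 185
top -60 31 -0.6 10.1
top -30 55 -0.2 10.4
top 0 18 3.5 9.8
top 30 26 0.1 12.5
bar a -162.06693231854126 207
```

View pics/c4.png

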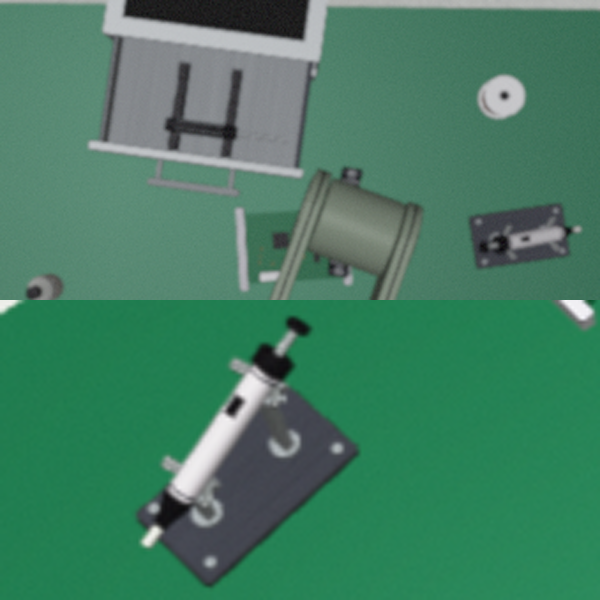

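The pump is seated in both forks and the reel, bottle and screwdriver are undisturbed. Now I close the drawer.

```bash
python3 - <<'E'
from h import *
R=Rdown(); T=np.array([472.1,152.5,122.])
ctrl.gripper_to(30,30); ctrl.move_ptp(T+90*Z,R)
print(ctrl.move_l(T,R,vel=120,threshold=10)); st("down")
ctrl.gripper_to(0,30); p=np.array(st("grip")["eef_pos"])
print(ctrl.move_l(p+150*ux,R,vel=80,threshold=25)); p=np.array(st("pushed")["eef_pos"])
print(ctrl.move_l(p+22*ux,R,vel=20,threshold=18)); ctrl.hold(.3); s=st("home"); print("a rel H",(np.array(s["eef_pos"])-H)@ux)
E
```

```text
True
down t 22.13 p [472.5 151.2 125.2] F [ 0.4 -0.3  4.4] w 29.7 gf 1.8
grip t 22.43 p [471.5 151.3 124.4] F [ 2.2 -2.6  4.3] w 9.4 gf 29.3
False
pushed t 24.48 p [619.5 133.  124.4] F [-0.8 -0.1  6. ] w 9.4 gf 29.4
True
home t 25.55 p [630.9 131.5 124.5] F [-3.   0.9  5. ] w 9.6 gf 29.7
a rel H -4.335461566023097
```

```bash
python3 - <<'E'
from h import *
R=Rdown(); p=np.array(sensors.read_state()["eef_pos"])
print(ctrl.move_l(p+6*ux,R,vel=20,threshold=15)); st("press")
ctrl.gripper_to(30); p=np.array(st("rel")["eef_pos"])
ctrl.move_l(p+90*Z,R,vel=100); ctrl.move_ptp(np.array([400,150,320]),R); st("away")
for n in("scene","top"):
    im,dd=optics.grab_frame(n); cv2.imwrite(f"pics/{n}5.png",im[:,:,::-1])
    for tag,D in(("0",np.load(n+"_d.npy")),("5",dd)):
        W=cloud(n,D); h=(W-H)@ux; hb=(W-H)@uy; k=(D>0)&(abs(W[...,2]-117)<8)&(h>-20)&(h<12)&(abs(hb)<45); print(n,tag,"bar a",np.mean(h[k]).round(2),np.median(h[k]).round(2),k.sum())
a=cv2.imread("pics/top5.png"); b=cv2.imread("pics/scene5.png")
cv2.imwrite("pics/c5.png",np.vstack([cv2.resize(a[60:340,160:500],(600,300),interpolation=2),cv2.resize(b[180:340,110:430],(600,300),interpolation=2)]))
E
```

```text
True
press t 25.79 p [630.9 131.5 124.5] F [-1.   0.5  3.6] w 9.8 gf 29.9
rel t 26.12 p [624.7 132.2 123.9] F [-19.2   0.4  15. ] w 30.1 gf 9.6
away t 28.16 p [400.6 149.9 319.6] F [-0.1  0.2  0.2] w 30.0 gf 0.0
scene 0 bar a 0.22 0.72 150
scene 5 bar a 0.01 0.66 151
top 0 bar a -4.24 -4.48 138
top 5 bar a -4.22 -4.38 138
```

View pics/c5.png

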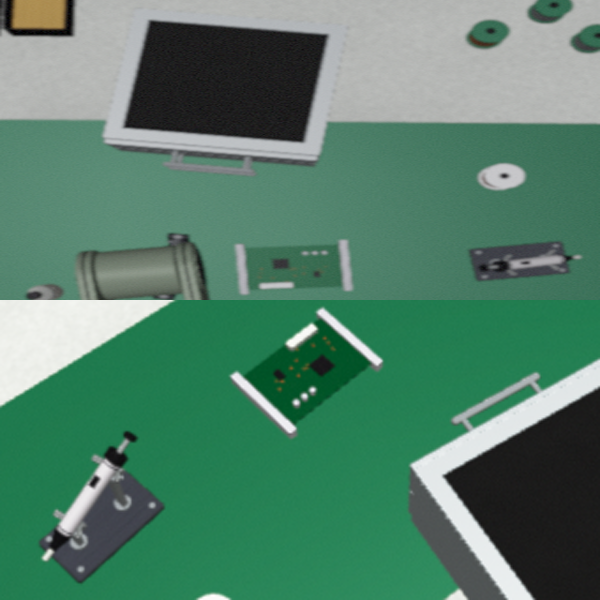

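The bar is back at its original position to within 0.2 mm in both views, the pump is seated in both forks and nothing else has moved.

```bash
python3 -c "
from plant import ctrl
print(ctrl.finish_job())"
```

```text
the job is handed in; nothing more can be done
None
```

I handed the job in at about 28 s: the pump lies in both forks with its nozzle at the low end, the top drawer is shut with the screwdriver still inside, and the final pictures show nothing else on the bench disturbed.

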